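# Turn the register divider and hold it flat for the photograph

## Task

Turn the stiff grey divider of the open register binder over the rings like a page, from the right-hand pile of pages to the left-hand one (as seen from the robot), pushing it steadily with the fingertips: do not pinch it, flick it or press hard. It springs up by itself, so finish while holding: with the fingers still pressing it lightly and fully flat on the left-hand pages, so that the form it covered can be photographed. Leave the gold bar, the pen, the tape measure and the tub where they are.

Things in the scene. Friction and masses are not known exactly. Their poses are not given: they have to be found in the camera images.
- binder: A5 two-ring binder lying open on the table, fixed; blue covers 3 mm thick, 236 mm along x, 424 mm along y. Origin on the table under the middle of the spine; x runs along the spine (away from the robot at yaw 0), y to the left across the pages, z up. Each side has a rigid pile of white pages, 210 mm along x, from 23 to 166 mm off the spine, top at z = 40 mm
- hinge (a point): middle of the line about which the divider turns: the centre of the rings, 42 mm above the table, fixed to the binder, along its x axis. The two steel rings at x = -40 and 40 mm are 60 mm in diameter (wire 3 mm): tops at z = 74 mm
- divider (a joint): angle of the grey divider about the hinge line, rad: 0 flat on the right-hand pages (-y), 1.57 upright, 3.14 flat on the left-hand pages (+y), its stop. Its creased margin is springy and a little stiff: left alone it rests 0.3 to 0.65 above the pages on either side and stays put when nearly upright. Turning it takes under 1.5 N at the outer edge, holding it flat about 0.3 N; the pile gives a little
- tab (a point): middle of the outer edge of the divider's tab, moving with it, 192 mm from the hinge line. The divider is a rigid plastic sheet 3 mm thick, 120 g, 216 mm along the spine, from 21 to 178 mm off the hinge line; the tab, 56 mm wide, goes on to 192 mm in the middle of the outer edge
- low_tab (a point): tip of the tab of a filed, fixed divider that juts 15 mm from the right-hand pile, 18 mm above the table, 55 mm wide along the binder's x, nearer the binder's far end; not to be turned. A like one juts from the left-hand pile near its robot end
- gold_bar: cast gold-coloured bar 80 x 40 x 17 mm, 1 kg, loose on the table beyond the binder's right-hand edge; origin at the centre of its underside, x axis along its length
- pen: ballpoint pen, clear barrel and blue cap, 149 mm long, 13 mm high, loose on the table to the right of the binder; origin at its middle on the table, x axis along it to the cap
- tape_measure: yellow and black pocket tape measure, 66 x 37 x 60 mm high, loose, standing left of the binder; origin at the centre of its underside
- tub: clear open plastic tub with two small bars in it, 110 x 150 x 60 mm high, loose, left of the binder's far half; origin at the centre of its underside

How it is judged:
By the outcome, as a careful person would: the job done as asked, in the order asked, and still so for the second after the job is handed in, while the arm keeps its last pose, push and grip.
It also fails if it takes over 43 s, if anything falls off the work surface, if the arm or the gripper's body presses on something with over 40 N, if the wrist force passes 120 N, or if a joint passes its speed limit or range.

## Robot

A 6-joint arm with a two-finger parallel gripper is mounted at the origin on the work surface. World frame = base frame: x ahead of the robot, y to its left, z up, the work surface at z = 0. Lengths are in mm, angles in rad, forces in N, time in s.
With the tool pointing down it reaches from about 275 to 1000 mm from the base axis. Payload 8.4 kg.
Tool frame: the origin (TCP) lies midway between the tips of the shut fingers; the grasp point (between the pads) lies 19 mm behind it; z points along the fingers, y is the direction in which the jaws open and shut (so a half turn about z gives the same grasp; the last joint's range is limited). The gripper opens to 85 mm and grips with 20 to 120 N. Pads are 22 mm wide; open, the fingers measure 114 mm over their backs; the gripper's body (76 mm by 85 mm) begins 54 mm behind the grasp point. The pads swing forward as they close: fully open they stand 13 mm farther back than shut.
Start: joints at [1.28, 0.353, 1.633, -0, 1.155, -0.002], TCP at [178, 599.119, 196.781] pointing down, gripper open.
Joint ranges: [-2.63, 2.63], [-0.92, 2.1], [0.06, 2.66], [-1.3, 4.44], [0, 2.69], [-3.02, 3.02]. Speed limits (rad/s): [2.22, 2.22, 2.79, 3.14, 3.14, 3.14].

## Interface

Orientations are given as [roll, pitch, yaw] about the fixed x, y, z axes, in that order (R = Rz(yaw) Ry(pitch) Rx(roll)).
In Python, from rig import r gives the robot as it stands. The module is installed in compiled form; this text tells all that it offers.
- The arm moves only by the tool drive_tool, never from a script. Its argument "moves" is a list of rows, each a list of 3 entries, a list of its own where there are three numbers: the closure, from 0 (fully open) to 1 (shut), then the shift along the tool's x, y, z in cm, then the turn about the tool's z in degrees. In form: [[claw, [dx, dy, dz], roll], ...]. A call has 1 to 12 rows; each row is the pose to reach, as a shift and turn from the pose measured when the call began, along the tool's axes at that moment; what a row does not reach only later rows make up. A row lasts 1/8 s, in which the tool goes at most 62.5 mm and 10.7 degrees, less where a joint would pass 70% of its speed; a pose out of reach is approached as far as the arm can. A call with a gripper value outside its range is refused whole. The fingers move at their own pace and stop on an object; "grip_force" is the grip in N (left out, the last holds). Time passes only in rows, so rows that repeat a pose let the fingers close. It gives the time, the measured TCP pose, the force and the opening at its end, in the units of the state.
- r.sense(): the state, without advancing time (a new reading comes with each control period).
- r.grab_frame(name): name is "side" or "top" or "wrist"; returns a dict with "color" (400x640x3 uint8, red, green, blue), "fx", "fy", "cx", "cy" (pixels), "pose" (4x4, takes a point from camera to world coordinates); the wrist camera has in their place "hand_eye" (4x4, takes a point from camera to tool coordinates, whose origin is the TCP and whose axes are the flange's). Camera axes: x right, y up, looking along -z (the intrinsics and any distortion apply to the point x, -y, -z); pixel columns grow to the right and rows downward; lengths in mm; the calibration is good to about 2 mm. The wrist camera is an equidistant fisheye: a pixel r from the principal point sees the ray r / f radians off the axis. A picture is of the moment at which its call begins: read the wrist's pose just before it. There is no depth.
- r.sign_off(): hands the job in, once; it reports no verdict.
Trained networks look in the newest picture that a camera, given by its name, has taken for a name from the list of things; names that differ only in an ending like _2 or _b are one class to them, and where a whole thing is asked for, a point or a joint stands for the part that bears it (a point fixed in the world has none). Each returns a list of dicts, best first, with "score" (0 to 1); they miss things now and then, are a little off and sometimes report something else, mostly with a low value. They report only what shows in the picture. A call takes as long as a camera call.
- r.outline_of(thing, camera): "mask" (400x640 bool, what is visible of it) and "at" ([column, row] in pixels, amid what is visible of it).
- r.spot_point(thing, camera): "at" ([column, row] in pixels: a listed point, or the origin of a listed thing).
The state is a dict: "clock": time; "qpos": joint angles; "qvel": joint speeds; "joint_efforts": joint torques, N m; "eef_pos": TCP position; "tcp_rot": TCP orientation; "contact_force": force on the tool from outside, world axes, zero at the start; "wrist_torque": the same for the moment, N m; "opening": opening from 0.0 (shut) to 1.0 (fully open).
Only numpy, scipy, OpenCV 4.12 (cv2) and the standard library are available. Lean on these libraries where they do the work, as an engineer would, in place of code of your own. Each camera call takes 0.05 s, during which the arm holds its last target.

## Working session

There is one attempt and no reset: what is moved stays moved. The work goes in short steps, Python scripts to look and compute and a tool call to move; the robot and the scene stay as the last step left them, time stands still between calls to the robot, and variables do not carry over. Pictures are saved under pics/ and viewed, and the job is handed in when it is done.

Besides the shell and the picture viewer there is one more tool, called as name(argument=value, ...) on one line, values as JSON. drive_tool: Moves the arm, as the interface text tells. Its arguments: {"type":"object","properties":{"moves":{"type":"array"},"grip_force":{"type":"number"}},"required":["moves"]}

```bash
mkdir -p pics; ls
python3 - <<'E'
from rig import r
import cv2
s=r.sense()
for k,v in s.items(): print(k,v)
for n in ("top","side","wrist"):
    f=r.grab_frame(n); cv2.imwrite(f"pics/{n}0.png",f["color"][:,:,::-1])
    print(n,{k:v for k,v in f.items() if k!="color"})
    for t in ("binder","hinge","tab","low_tab","divider","gold_bar","pen","tape_measure","tub"):
        try:
            print(t,[(round(d["score"],2),[round(float(x)) for x in d["at"]]) for d in r.spot_point(t,n)][:3])
        except Exception as e: print(t,e)
E
```

```text
pics
clock 0.0
qpos [ 1.27964090e+00  3.53658239e-01  1.63415260e+00 -2.94861600e-05
  1.15518994e+00 -2.36938088e-03]
qvel [-1.39248666e-03 -5.00024583e-05 -1.92197968e-03  5.88981834e-04
  1.54867190e-04  1.28135318e-03]
joint_efforts [ 1.22195805e-03 -6.05260348e+01 -3.42077565e+01 -5.79696393e-05
  9.27429297e-03  7.52773758e-05]
eef_pos [177.83137316 598.61092172 196.04750909]
tcp_rot [-3.14018446e+00  2.36227930e-05  2.85281855e+00]
contact_force [0.4175457  0.05692472 0.08914048]
wrist_torque [0.02602033 0.04351637 0.00113646]
opening 1.0020262944413252
top {'fx': 411.464372695576, 'fy': 411.464372695576, 'cx': 315.9256420185707, 'cy': 202.91395975569066, 'pose': array([[-2.98362603e-02,  9.94960120e-01, -9.57295998e-02,
         3.94942776e+02],
       [-9.99449698e-01, -2.83071718e-02,  1.72917706e-02,
         5.71386026e+01],
       [ 1.44947879e-02,  9.61928414e-02,  9.95257172e-01,
         1.07745281e+03],
       [ 0.00000000e+00,  0.00000000e+00,  0.00000000e+00,
         1.00000000e+00]])}
binder [(0.9, [311, 187])]
hinge [(0.81, [308, 184])]
tab [(0.67, [379, 200])]

[... 1035 characters left out ...]
148])]
wrist {'fx': 309.70691628693146, 'fy': 309.70691628693146, 'cx': 317.36083064238227, 'cy': 197.34003342414755, 'hand_eye': array([[ 1.18075218e-03,  9.52542160e-01,  3.04404399e-01,
         7.80161594e+01],
       [ 9.99999281e-01, -1.06111406e-03, -5.58452698e-04,
         1.30168445e-01],
       [-2.08941952e-04,  3.04404840e-01, -9.52542729e-01,
        -1.78684096e+02],
       [ 0.00000000e+00,  0.00000000e+00,  0.00000000e+00,
         1.00000000e+00]])}
binder [(0.6, [138, 390])]
hinge []
tab []
low_tab []
divider it knows: binder, gold_bar, hinge, low_tab, pen, tab, tape_measure, tub
gold_bar [(0.63, [54, 366])]
pen [(0.58, [36, 333]), (0.47, [53, 369])]
tape_measure []
tub []
```

View pics/top0.png

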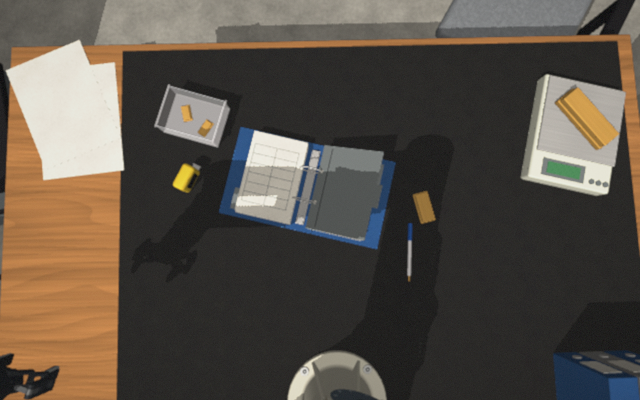

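View pics/side0.png

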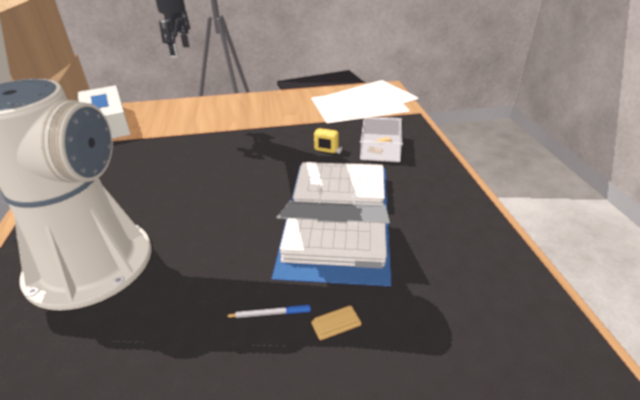

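```bash
cat > h.py <<'E'
import numpy as np, cv2
from scipy.spatial.transform import Rotation as R
def ray(f,uv,pose=None):
    P=f["pose"] if pose is None else pose
    d=np.array([(uv[0]-f["cx"])/f["fx"],-(uv[1]-f["cy"])/f["fy"],-1.])
    return P[:3,3],P[:3,:3]@d
def at_z(f,uv,z):
    o,d=ray(f,uv); return o+d*(z-o[2])/d[2]
def proj(f,p):
    P=f["pose"]; c=P[:3,:3].T@(np.array(p,float)-P[:3,3])
    return np.array([f["cx"]+f["fx"]*c[0]/-c[2], f["cy"]+f["fy"]*(-c[1])/-c[2]])
E
python3 - <<'E'
from rig import r
from h import *
F={n:r.grab_frame(n) for n in("top","side")}
def tri(t):
    A=[];
    M=np.zeros((3,3));b=np.zeros(3)
    for n,f in F.items():
        l=r.spot_point(t,n)
        if not l: return
        o,d=ray(f,l[0]["at"]);d/=np.linalg.norm(d);Q=np.eye(3)-np.outer(d,d);M+=Q;b+=Q@o
    return np.linalg.solve(M,b)
Z=dict(binder=0,hinge=42,low_tab=18,gold_bar=0,pen=0,tape_measure=0,tub=0,tab=90)
for t,z in Z.items():
    print(t,"tri",tri(t).round(0))
    for n,f in F.items():
        for l in r.spot_point(t,n)[:2]: print("   ",n,round(l["score"],2),at_z(f,l["at"],z).round(0))
E
```

```text
binder tri [538.  52.   4.]
    top 0.96 [542.  51.   0.]
    side 0.78 [536.  57.   0.]
    side 0.36 [ 353. -193.    0.]
hinge tri [540.  64.  47.]
    top 0.62 [547.  63.  42.]
    side 0.61 [535.  69.  42.]
low_tab tri [ 569. -133.   14.]
    top 0.9 [ 568. -132.   18.]
    side 0.87 [ 568. -137.   18.]
gold_bar tri [ 479. -243.    0.]
    top 0.62 [ 476. -243.    0.]
    side 0.6 [ 482. -243.    0.]
    side 0.54 [ 571. -121.    0.]
pen tri [ 360. -204.    4.]
    top 0.71 [ 360. -205.    0.]
    side 0.83 [ 359. -201.    0.]
    side 0.3 [546.  63.   0.]
tape_measure tri [573. 369.   8.]
    top 0.76 [575. 372.   0.]
    side 0.92 [576. 384.   0.]
    side 0.59 [ 571. -121.    0.]
tub tri [731. 342.  11.]
    top 0.84 [729. 345.   0.]
    side 0.87 [744. 363.   0.]
tab tri [ 502. -108.  127.]
    top 0.72 [ 501. -114.   90.]
    side 0.68 [517. -63.  90.]
```

Top view: the binder is centred near (308,186), with the divider over its right half and its tab near (379,200). The bar is at (425,205), the pen at (410,250), the tape at (188,178) and the tub at (193,115). Side view: the divider stands about 0.5 rad above the right pages, with its outer edge near row 220. Next I'll refine the binder pose.

Run:
```python
from rig import r
from h import *
from scipy.optimize import least_squares
f=r.grab_frame("top"); g=r.grab_frame("side")
img=f["color"]; hsv=cv2.cvtColor(img,cv2.COLOR_RGB2HSV)
m=r.outline_of("binder","top")[0]["mask"].astype(np.uint8)
c=max(cv2.findContours(m,cv2.RETR_EXTERNAL,cv2.CHAIN_APPROX_NONE)[0],key=cv2.contourArea)
hull=cv2.convexHull(c); q=cv2.approxPolyDP(hull,0.03*cv2.arcLength(hull,True),True)[:,0]
print(q.tolist(), cv2.minAreaRect(c))
for p in q: print(at_z(f,p,3).round(0))
def B(p,x,y,z):
    cc,s=np.cos(p[2]),np.sin(p[2]); return [p[0]+cc*x-s*y,p[1]+s*x+cc*y,z]
corn=[(118,212),(118,-212),(-118,-212),(-118,212)]
src=np.array([at_z(f,u,3) for u in q])
def res(p):
    C=np.array([B(p,x,y,3) for x,y in corn])
    return np.concatenate([np.min(np.linalg.norm(s[None,:2]-C[:,:2],axis=1),keepdims=True) for s in src])
s=least_squares(res,[540,60,-.216]);print(s.x,s.fun)
np.save("b.npy",s.x)
p=s.x
for F,n in((f,"top"),(g,"side")):
    im=cv2.resize(F["color"],None,fx=4,fy=4,interpolation=cv2.INTER_CUBIC)[:,:,::-1].copy()
    P=lambda x,y,z:tuple(int(v) for v in (proj(F,B(p,x,y,z))*4+2))
    def line(a,b,c): cv2.line(im,P(*a),P(*b),c,1)
    for i in range(4): line((*corn[i],3),(*corn[(i+1)%4],3),(0,0,255))
    line((-105,0,42),(105,0,42),(0,255,0))
    for sg in(1,-1):
        cs=[(105,23),(105,166),(-105,166),(-105,23)]
        for i in range(4): line((cs[i][0],sg*cs[i][1],40),(cs[(i+1)%4][0],sg*cs[(i+1)%4][1],40),(255,0,255))
    for a,col in((.3,(255,255,0)),(.45,(0,255,255)),(.6,(255,128,0))):
        S=lambda x,d:(x,-d*np.cos(a),42+d*np.sin(a))
        line(S(-108,178),S(108,178),col);line(S(-28,192),S(28,192),col);line(S(-108,178),S(-108,21),col)
    x0,y0=(840,460) if n=="top" else (1060,560)
    cv2.imwrite(f"pics/ov_{n}.png",im[y0:y0+600,x0:x0+800])
```

```text
[[240, 127], [393, 161], [376, 247], [220, 212]] ((307.94012451171875, 183.34042358398438), (162.04745483398438, 96.15242767333984), 13.116435050964355)
[707. 235.   3.]
[ 604. -170.    3.]
[ 379. -114.    3.]
[482. 289.   3.]
[ 5.42491481e+02  6.11728334e+01 -2.46994480e-01] [3.64290982 3.72000226 2.6632801  6.41110934]
```

View pics/ov_top.png

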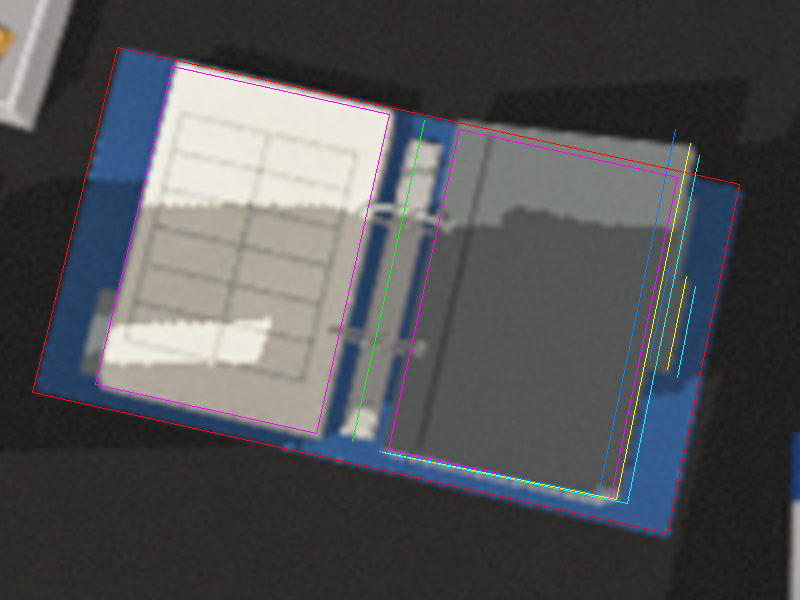

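View pics/ov_side.png

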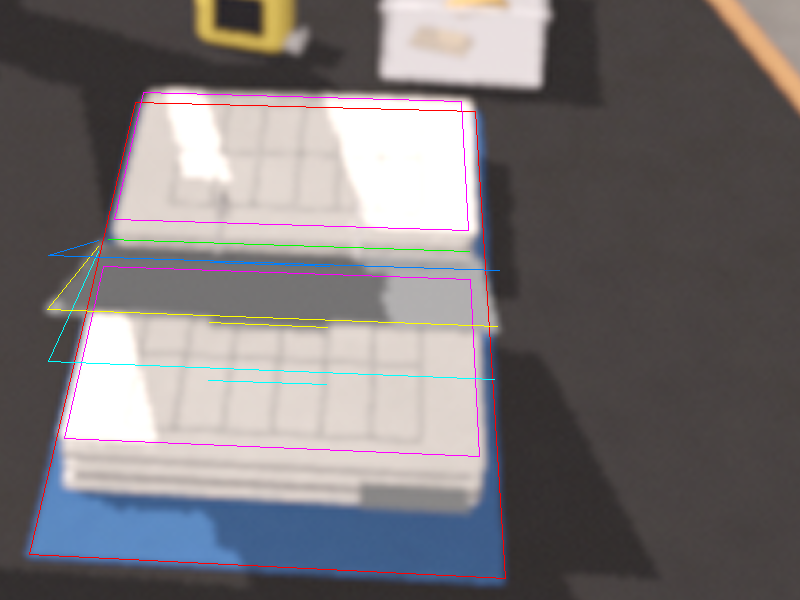

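drive_tool(moves=[[1,[-1,-1.2,-2],4],[1,[-3.5,-4.2,-5],8],[1,[-7,-8.4,-8],12],[1,[-10.5,-12.6,-9],16],[1,[-14,-16.8,-9],20],[1,[-17.5,-21,-9],24],[1,[-21,-25.2,-9],28],[1,[-24.5,-29.4,-9],32],[1,[-28,-33.6,-9],36],[1,[-31,-37.2,-9],40],[1,[-33,-39.6,-9],44],[1,[-34,-40.8,-9],48]], grip_force=30)

```text
clock: 4.7
eef_pos: [388.2, 109.6, 287.0]
tcp_rot: [3.141, 0.0, 2.011]
contact_force: [-0.4, 1.0, -0.2]
opening: -0.001
```

```bash
cat >> h.py <<'E'
def bframe(s):
    "TCP in binder frame, yaw, and shift (cm, tool axes) helper"
    b=np.load("b.npy"); c,sn=np.cos(b[2]),np.sin(b[2])
    d=np.array(s["eef_pos"][:2])-b[:2]
    return np.array([c*d[0]+sn*d[1],-sn*d[0]+c*d[1],s["eef_pos"][2]])
def toward(s,tb,yaw=None):
    b=np.load("b.npy"); c,sn=np.cos(b[2]),np.sin(b[2])
    w=np.array([b[0]+c*tb[0]-sn*tb[1],b[1]+sn*tb[0]+c*tb[1],tb[2]])
    M=R.from_euler("xyz",s["tcp_rot"]).as_matrix()
    y=s["tcp_rot"][2]; t=np.degrees(y-(np.pi/2+b[2])); t=(t+180)%360-180
    return (M.T@(w-np.array(s["eef_pos"]))/10).round(2), round(t,2)
E
python3 - <<'E'
from rig import r
from h import *
s=r.sense();print(s["clock"],s["eef_pos"],s["tcp_rot"],s["opening"],bframe(s),s["contact_force"],s["qpos"])
print(toward(s,(0,-205,270)))
E
```

```text
4.7 [388.20457476 109.64523835 286.99642387] [3.14108873e+00 3.16277219e-04 2.01087571e+00] -0.0010457166074531103 [-161.45560375    9.2796232   286.99642387] [-0.3571874   0.95473802 -0.16928368] [ 2.71765787e-01 -9.63766251e-02  1.95250265e+00 -2.37008938e-04
  1.28491684e+00 -1.68246901e-01]
(array([-26.81,  -1.11,   1.71]), np.float64(39.37))
```

drive_tool(moves=[[1,[-1.5,0,0],4],[1,[-4.5,-0.2,0],8],[1,[-8,-0.3,0],12],[1,[-11.5,-0.5,0],16],[1,[-15,-0.6,0],20],[1,[-18.5,-0.8,0],24],[1,[-22,-0.9,0],28],[1,[-25,-1,0.5],32],[1,[-26.5,-1.1,1],36],[1,[-26.8,-1.1,1.7],39.4],[1,[-26.8,-1.1,1.7],39.4]])

```text
clock: 6.08
eef_pos: [492.1, -137.7, 269.6]
tcp_rot: [-3.141, -0.0, 1.323]
contact_force: [-0.6, -0.3, 0.4]
opening: 0.002
```

Run:
```python
from rig import r
from h import *
s=r.sense();print(s["clock"],s["eef_pos"],s["tcp_rot"],s["opening"],bframe(s),s["contact_force"],s["qpos"])
print(toward(s,(0,-205,85)))
for n in("side","wrist"): cv2.imwrite(f"pics/{n}1.png",r.grab_frame(n)["color"][:,:,::-1])
```

```text
6.075 [ 492.06492265 -137.66892775  269.55491335] [-3.14105361e+00 -1.13530464e-04  1.32302297e+00] 0.0015285472608070718 [  -0.28122048 -205.13606372  269.55491335] [-0.56097839 -0.30517958  0.40602514] [-2.75811082e-01  1.07323514e-01  1.78581653e+00  1.03697477e-04
  1.24899463e+00 -2.80705822e-02]
(array([1.000e-02, 4.000e-02, 1.846e+01]), np.float64(-0.04))
```

View pics/side1.png

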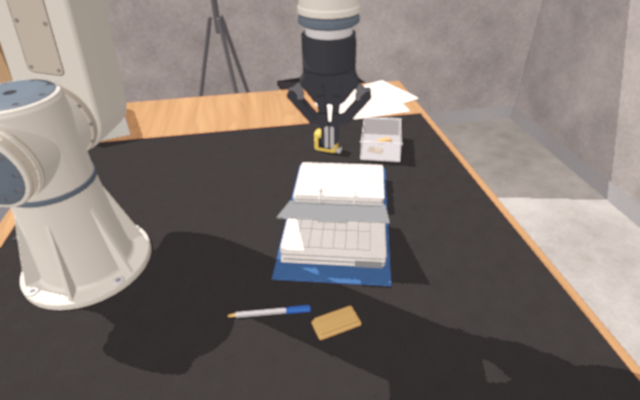

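View pics/wrist1.png

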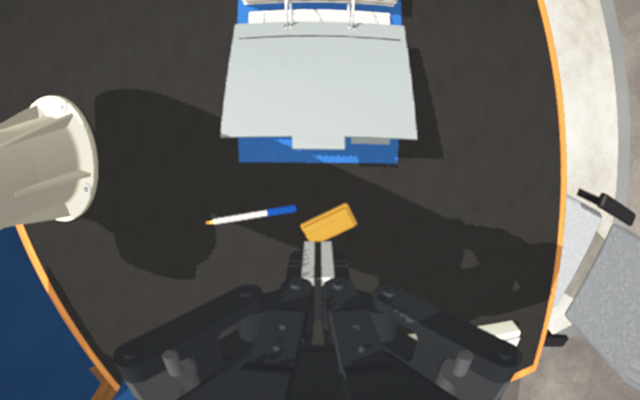

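The side view shows the gripper above the right edge with the fingers shut. In the wrist view the tab is at (318,148), centred on the fingers. Next I'll descend outside the tab.

drive_tool(moves=[[1,[0,0,1.5],0],[1,[0,0,4.5],0],[1,[0,0,7.5],0],[1,[0,0,10.5],0],[1,[0,0,13.5],0],[1,[0,0,16],0],[1,[0,0,17.5],0],[1,[0,0,18],0],[1,[0,0,18],0]])

```text
clock: 7.3
eef_pos: [492.7, -137.4, 90.5]
tcp_rot: [3.141, -0.0, 1.325]
contact_force: [0.2, 0.3, 0.5]
opening: 0.0
```

Run:
```python
from rig import r
from h import *
s=r.sense();print(s["clock"],bframe(s),s["contact_force"])
print(toward(s,(0,-185,90)))
for n in("side","wrist"): cv2.imwrite(f"pics/{n}2.png",r.grab_frame(n)["color"][:,:,::-1])
```

```text
7.3 [   0.25480786 -204.71740602   90.45030654] [0.24118433 0.25745128 0.51710015]
(array([ 1.97, -0.02,  0.05]), np.float64(0.06))
```

View pics/side2.png

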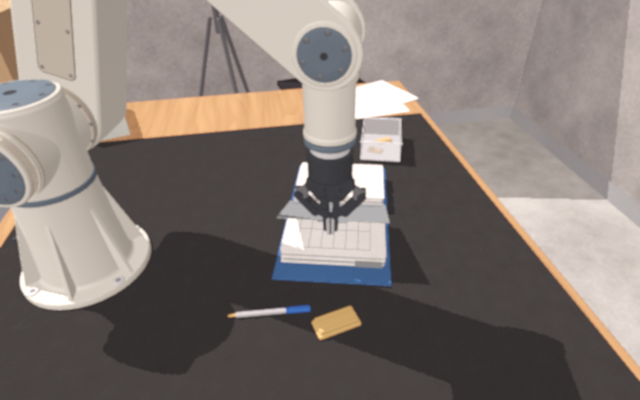

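View pics/wrist2.png

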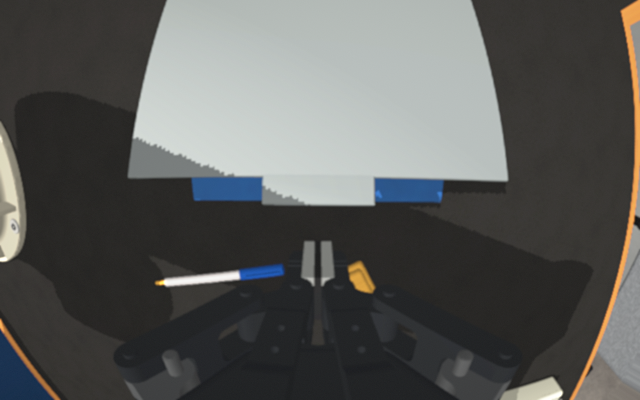

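Fingers are outside the tab at the right height: the tab edge shows at row 205 and the fingertips at row 242 in the wrist view. Now I'll approach until contact.

drive_tool(moves=[[1,[0.5,0,-0.3],0],[1,[1.1,0,-0.6],0],[1,[1.5,0,-0.7],0],[1,[1.8,0,-0.7],0],[1,[2.0,0,-0.7],0],[1,[2.2,0,-0.8],0],[1,[2.4,0,-1.1],0]])

```text
clock: 8.28
eef_pos: [498.8, -114.1, 102.0]
tcp_rot: [3.14, -0.0, 1.325]
contact_force: [0.1, -0.3, 0.5]
opening: 0.002
```

Run:
```python
from rig import r
from h import *
s=r.sense();print(s["clock"],bframe(s),s["contact_force"])
for n in("side","wrist"): cv2.imwrite(f"pics/{n}3.png",r.grab_frame(n)["color"][:,:,::-1])
print([(d["score"],d["at"]) for d in r.spot_point("tab","wrist")])
```

```text
8.275 [   0.52110703 -180.67658446  101.96621964] [ 0.14197809 -0.25731528  0.46291146]
[(0.55, [315.7, 236.5])]
```

View pics/wrist3.png

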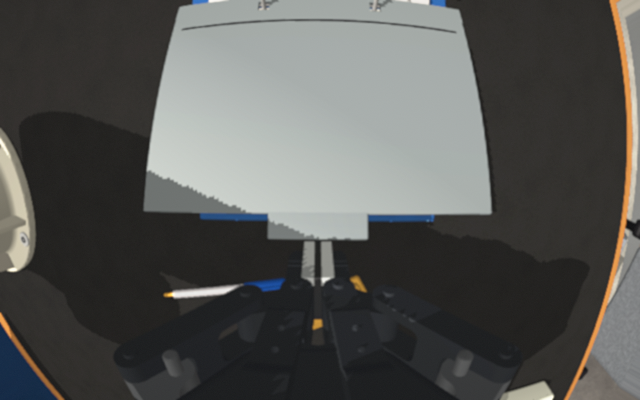

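View pics/side3.png

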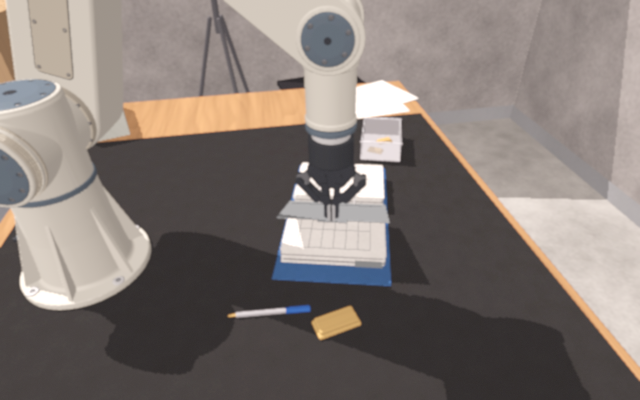

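```bash
cat >> h.py <<'E'
def wrist_ray(f,s,uv):
    u=np.array([uv[0]-f["cx"],uv[1]-f["cy"]]); rr=np.linalg.norm(u); th=rr/f["fx"]
    d=np.array([u[0]/rr*np.sin(th),-u[1]/rr*np.sin(th),-np.cos(th)])
    M=R.from_euler("xyz",s["tcp_rot"]).as_matrix(); H=f["hand_eye"]
    o=M@H[:3,3]+np.array(s["eef_pos"]); return o,M@H[:3,:3]@d
def tobinder(p):
    b=np.load("b.npy"); c,sn=np.cos(b[2]),np.sin(b[2]); d=p[:2]-b[:2]
    return np.array([c*d[0]+sn*d[1],-sn*d[0]+c*d[1],p[2]])
def angle_from_wrist(f,s,uv,rad=192):
    o,d=wrist_ray(f,s,uv); best=[]
    for t in np.linspace(20,500,20000):
        pass
    T=np.linspace(20,500,5000); P=np.array([tobinder(o+d*t) for t in T])
    g=np.hypot(P[:,1],P[:,2]-42)-rad
    i=np.where(np.sign(g[:-1])!=np.sign(g[1:]))[0]
    return [(P[k].round(1),round(float(np.arctan2(P[k][2]-42,-P[k][1])),3)) for k in i]
E
sed -i '/np.linspace(20,500,20000)/,+1d' h.py
python3 - <<'E'
from rig import r
from h import *
s=r.sense();f=r.grab_frame("wrist")
for uv in((318,239),(268,239),(367,239)): print(angle_from_wrist(f,s,uv))
print(angle_from_wrist(f,s,(145,211),178),angle_from_wrist(f,s,(492,213),178))
# where does the tip front project: tcp offset x=11
H=np.linalg.inv(f["hand_eye"])
for x in(0,8,11,15):
  for z in(0,-20,-38):
    c=H@np.array([x,0,z,1]); d=np.array([c[0],-c[1],-c[2]]); th=np.arctan2(np.hypot(d[0],d[1]),d[2]); a=np.arctan2(d[1],d[0])
    print(x,z,(f["cx"]+f["fx"]*th*np.cos(a)).round(),(f["cy"]+f["fx"]*th*np.sin(a)).round())
E
```

```text
[]
[]
[]
[] []
0 0 317.0 229.0
0 -20 317.0 243.0
0 -38 317.0 259.0
8 0 317.0 217.0
8 -20 317.0 230.0
8 -38 317.0 245.0
11 0 317.0 213.0
11 -20 317.0 226.0
11 -38 317.0 240.0
15 0 317.0 207.0
15 -20 317.0 219.0
15 -38 317.0 232.0
```

Run:
```python
from rig import r
from h import *
s=r.sense();f=r.grab_frame("wrist")
print(f["hand_eye"].round(3),f["cx"],f["cy"],f["fx"])
for uv in ((318,239),(318,148),(263,8),(374,8)):
    o,d=wrist_ray(f,s,uv); print(uv,tobinder(o).round(1),(tobinder(o+d*100)-tobinder(o)).round(1))
    for z in (0,42,74,100,127): print(z,tobinder(o+d*(z-o[2])/d[2]).round(0))
```

```text
[[ 1.00000e-03  9.52000e-01  3.05000e-01  7.82480e+01]
 [ 1.00000e+00 -1.00000e-03  0.00000e+00  1.15000e-01]
 [ 1.00000e-03  3.05000e-01 -9.52000e-01 -1.78684e+02]
 [ 0.00000e+00  0.00000e+00  0.00000e+00  1.00000e+00]] 317.36083064238227 197.34003342414755 309.70691628693146
(318, 239) [   0.4 -102.5  280.8] [  0.4 -43.  -90.3]
0 [   2. -236.    0.]
42 [   2. -216.   42.]
74 [   1. -201.   74.]
100 [   1. -189.  100.]
127 [   1. -176.  127.]
(318, 148) [   0.4 -102.5  280.8] [  0.4 -15.  -98.9]
0 [   2. -145.    0.]
42 [   1. -139.   42.]
74 [   1. -134.   74.]
100 [   1. -130.  100.]
127 [   1. -126.  127.]
(263, 8) [   0.4 -102.5  280.8] [-16.3  29.8 -94. ]
0 [-48. -13.   0.]
42 [-41. -27.  42.]
74 [-35. -37.  74.]
100 [-31. -45. 100.]
127 [-26. -54. 127.]
(374, 8) [   0.4 -102.5  280.8] [ 17.2  29.9 -93.9]
0 [ 52. -13.   0.]
42 [ 44. -26.  42.]
74 [ 38. -37.  74.]
100 [ 33. -45. 100.]
127 [ 29. -53. 127.]
```

Run:
```python
from rig import r
from h import *
f=r.grab_frame("side"); s=r.sense()
for p in((492.7,-137.4,90.5),(492.1,-137.7,269.6)): print(proj(f,p))
a=cv2.imread("pics/side2.png"); b=cv2.imread("pics/wrist2.png")
a=cv2.resize(a[170:260,270:390],None,fx=6,fy=6,interpolation=cv2.INTER_CUBIC)
u=proj(f,(492.7,-137.4,90.5)); cv2.drawMarker(a,(int((u[0]-270)*6+3),int((u[1]-170)*6+3)),(0,0,255),0,20,1)
b=cv2.resize(b[190:310,240:400],None,fx=5,fy=5,interpolation=cv2.INTER_CUBIC)
cv2.imwrite("pics/z_a.png",a);cv2.imwrite("pics/z_b.png",b)
```

```text
[330.72635083 246.04252851]
[329.63532886 165.21591734]
```

View pics/z_a.png

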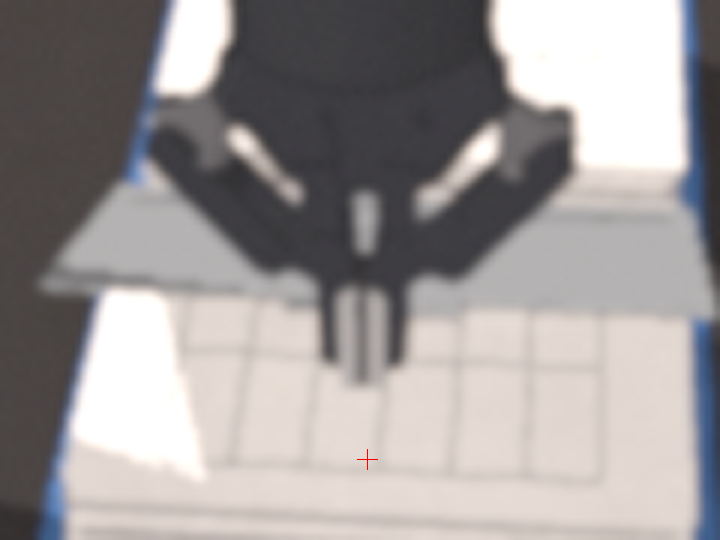

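View pics/z_b.png

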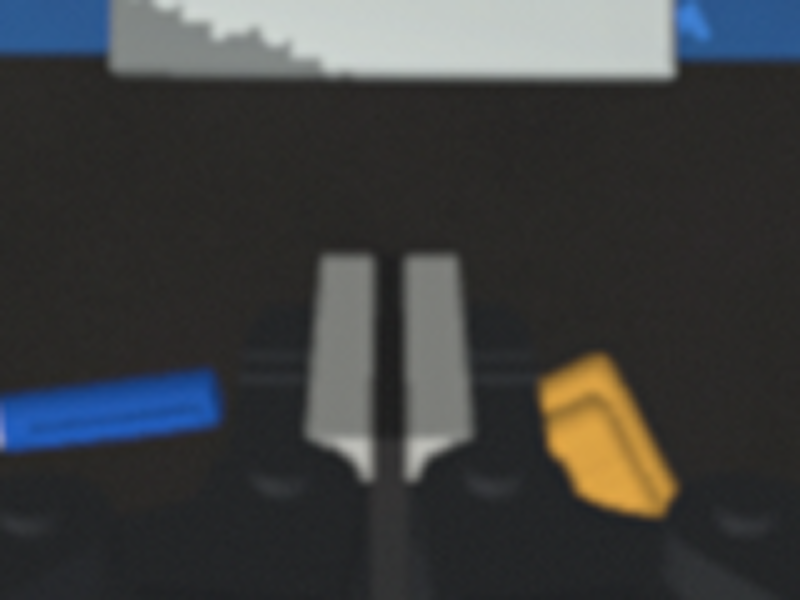

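The side and wrist views agree that the visible fingertips sit about 35 mm above the reported TCP. That explains why there was no contact. I'll check it numerically, then back off and go lower.

Run:
```python
from rig import r
from h import *
f=r.grab_frame("side"); w=r.grab_frame("wrist")
b=np.load("b.npy")
# side2: visible back bottom edge of pad (330.3,233.3); tcp then
tcp=np.array([492.7,-137.4,90.5]); X=np.array([np.cos(1.325),np.sin(1.325),0])
for x in(-11,-5,0,11):
    best=min(((np.linalg.norm(proj(f,tcp+x*X+[0,0,z])-[330.5,233.5]),z) for z in np.arange(-10,80,.5)))
    print("side x",x,"z above tcp",best[1],best[0].round(1))
H=np.linalg.inv(w["hand_eye"])
def pw(p):
    c=H@np.array([*p,1]); d=np.array([c[0],-c[1],-c[2]]); th=np.arctan2(np.hypot(d[0],d[1]),d[2]); a=np.arctan2(d[1],d[0])
    return w["cx"]+w["fx"]*th*np.cos(a), w["cy"]+w["fx"]*th*np.sin(a)
for x in(0,5,11):
    print("wrist x",x,min(((abs(pw((x,0,-z))[1]-241),z) for z in np.arange(-10,80,.5))))
s=r.sense();print(s["clock"])
```

```text
side x -11 z above tcp 41.0 0.3
side x -5 z above tcp 35.5 0.1
side x 0 z above tcp 31.0 0.1
side x 11 z above tcp 21.5 0.5
wrist x 0 (np.float64(0.005259190620023446), np.float64(17.0))
wrist x 5 (np.float64(0.14051618362259433), np.float64(27.5))
wrist x 11 (np.float64(0.19502647432150866), np.float64(39.5))
8.675
```

drive_tool(moves=[[1,[-1,0,0],0],[1,[-2.2,0,0],0],[1,[-2.5,0,1],0],[1,[-2.5,0,2.5],0],[1,[-2.5,0,3.8],0],[1,[-2.5,0,4.4],0],[1,[-2.5,0,4.5],0]])

```text
clock: 9.55
eef_pos: [492.5, -138.3, 56.3]
tcp_rot: [3.141, -0.0, 1.325]
contact_force: [-0.0, 0.1, 0.0]
opening: -0.0
```

Run:
```python
from rig import r
from h import *
s=r.sense();print(s["clock"],bframe(s),s["contact_force"])
a=r.grab_frame("side")["color"][:,:,::-1]; b=r.grab_frame("wrist")["color"][:,:,::-1]
a=cv2.resize(a[150:300,250:410],None,fx=3,fy=3,interpolation=cv2.INTER_CUBIC); b=b[80:300,200:440]
b=cv2.resize(b,None,fx=1.6,fy=2.045)
cv2.imwrite("pics/c4.png",np.hstack([a[:400],b[:400,:320] if 0 else cv2.resize(b,(320,400))]))
```

```text
9.55 [   0.32529843 -205.6309377    56.27861886] [-0.01415683  0.11944182  0.04074534]
```

View pics/c4.png

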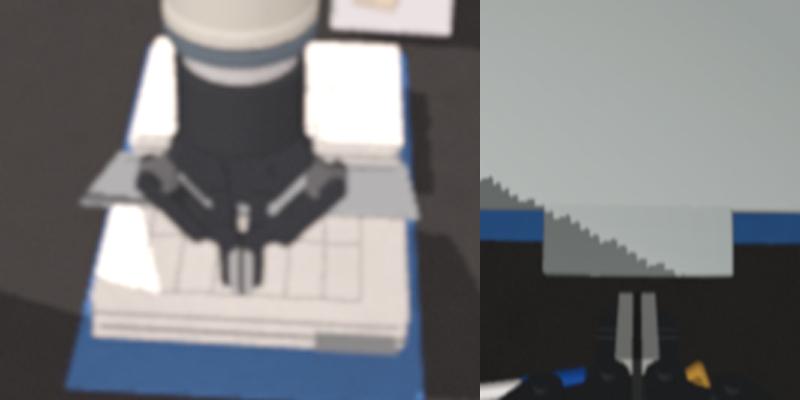

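drive_tool(moves=[[1,[0.6,0,0],0],[1,[1.2,0,0],0],[1,[1.5,0,0],0],[1,[1.7,0,0],0],[1,[1.9,0,0],0],[1,[2.1,0,0],0],[1,[2.2,0,0],0]])

```text
clock: 10.52
eef_pos: [497.9, -120.1, 57.7]
tcp_rot: [3.139, 0.004, 1.327]
contact_force: [-8.6, -23.0, 12.8]
opening: 0.003
```

```bash
cat > look.py <<'E'
import sys
from rig import r
from h import *
s=r.sense();print(s["clock"],"binder",bframe(s).round(1),"F",np.round(s["contact_force"],2),"T",np.round(s["wrist_torque"],2))
f=r.grab_frame("side");a=f["color"][:,:,::-1]; b=r.grab_frame("wrist")["color"][:,:,::-1]
a=cv2.resize(a[60:260,250:410],None,fx=2.5,fy=2.5,interpolation=cv2.INTER_CUBIC)
b=cv2.resize(b[0:400,160:480],(400,500))
cv2.imwrite(f"pics/{sys.argv[1]}.png",np.hstack([a,b]))
E
python3 look.py c5
```

```text
10.525 binder [   1.1 -186.6   57.7] F [ -8.58 -22.99  12.83] T [-3.22  1.3   0.01]
```

View pics/c5.png

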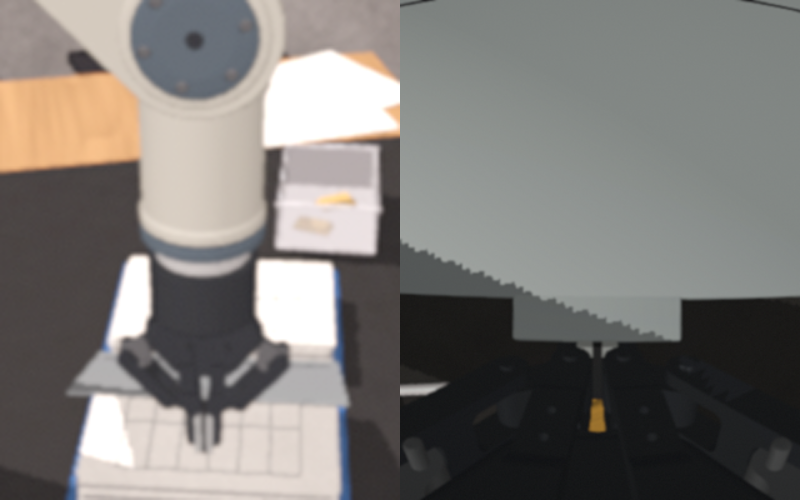

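Contact came at about 24 N, with the edge wedging against the vertical finger. I'll back off at once, then push with a rising arc motion so friction helps the lift.

drive_tool(moves=[[1,[-0.6,-0.1,-0.3],0],[1,[-0.3,-0.1,-0.5],0],[1,[0.0,-0.1,-1.0],0],[1,[0.3,-0.1,-1.8],0],[1,[0.6,-0.1,-2.5],0]])

```text
clock: 11.25
eef_pos: [498.6, -113.4, 83.3]
tcp_rot: [3.139, 0.004, 1.327]
contact_force: [0.5, -0.2, -0.4]
opening: -0.005
```

```bash
python3 look.py c6
```

```text
11.25 binder [ 1.00e-01 -1.80e+02  8.33e+01] F [ 0.52 -0.19 -0.36] T [ 0.03 -0.04  0.03]
```

View pics/c6.png

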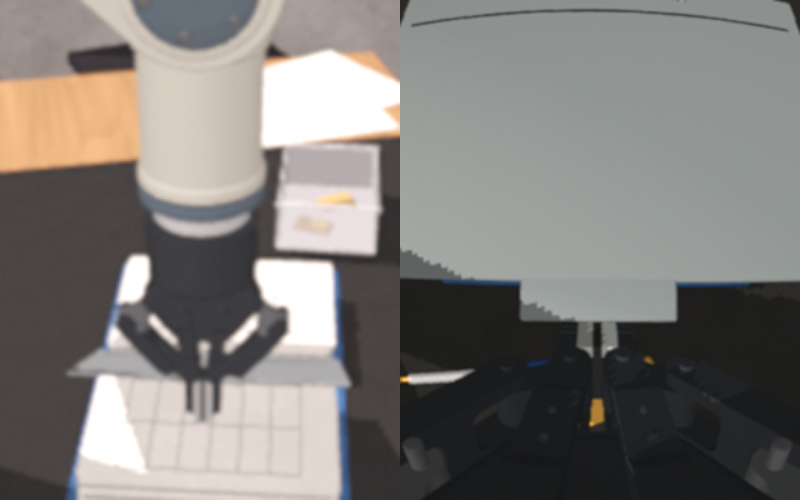

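Force is near zero and the divider's edge has started to rise; it looks thinner in the side view. I'll continue along the arc.

drive_tool(moves=[[1,[0.75,0,-1.3],0],[1,[1.55,0,-2.5],0],[1,[2.4,0,-3.6],0],[1,[3.35,0,-4.6],0],[1,[4.35,0,-5.5],0],[1,[5.4,0,-6.3],0]])

```text
clock: 12.1
eef_pos: [512.1, -60.1, 147.1]
tcp_rot: [3.138, 0.004, 1.327]
contact_force: [-0.4, -0.6, 0.3]
opening: -0.002
```

```bash
python3 look.py c7
```

```text
12.1 binder [   0.2 -125.1  147.1] F [-0.45 -0.56  0.29] T [ 0.02 -0.04  0.05]
```

View pics/c7.png

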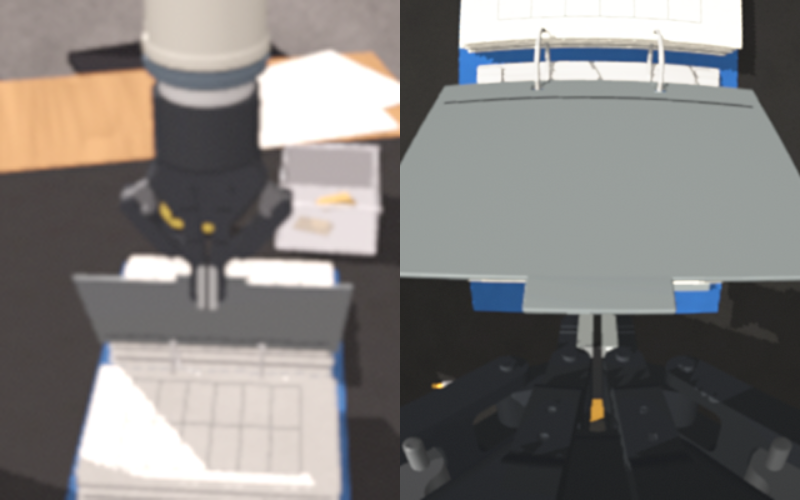

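The divider is near 0.95 rad and the push is under 1 N. I'll continue to near upright.

drive_tool(moves=[[1,[1.2,0,-0.85],0],[1,[2.6,0,-1.55],0],[1,[4.0,0,-2.1],0],[1,[5.4,0,-2.55],0],[1,[6.9,0,-2.9],0],[1,[8.3,0,-3.1],0],[1,[9.5,0,-3.2],0]])

```text
clock: 13.08
eef_pos: [535.7, 33.5, 179.0]
tcp_rot: [3.136, 0.004, 1.328]
contact_force: [-0.1, -0.3, 0.6]
opening: 0.001
```

```bash
python3 look.py c8
```

```text
13.075 binder [ 1.00e-01 -2.85e+01  1.79e+02] F [-0.15 -0.35  0.57] T [ 0.04 -0.01 -0.02]
```

View pics/c8.png

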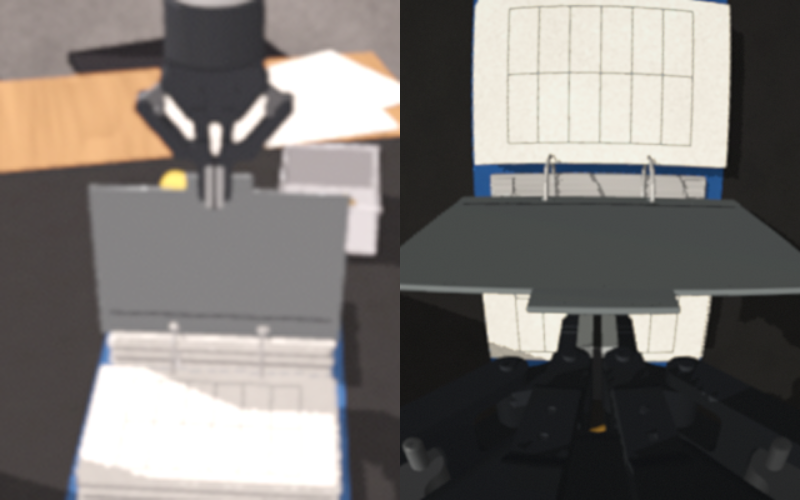

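Near upright, with the fingertips on the face just below the tab edge. I'll carry it slowly past vertical.

drive_tool(moves=[[1,[1.0,0,0.1],0],[1,[2.0,0,0.2],0],[1,[3.0,0,0.4],0],[1,[4.0,0,0.6],0],[1,[4.8,0,0.8],0],[1,[5.5,0,1.0],0]])

```text
clock: 13.92
eef_pos: [549.1, 87.5, 168.6]
tcp_rot: [3.136, 0.004, 1.329]
contact_force: [-0.6, -0.1, 0.3]
opening: 0.002
```

```bash
python3 look.py c9
```

```text
13.925 binder [-1.000e-01  2.720e+01  1.686e+02] F [-0.58 -0.09  0.27] T [-0.02  0.06 -0.02]
```

View pics/c9.png

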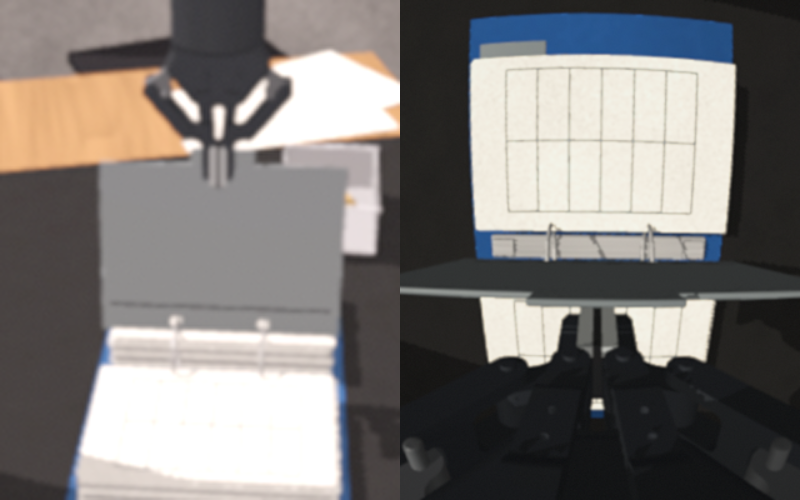

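Past vertical and following lightly. I'll continue down the left side.

drive_tool(moves=[[1,[1.2,0,0.4],0],[1,[2.4,0,1.0],0],[1,[3.55,0,1.65],0],[1,[4.65,0,2.4],0],[1,[5.7,0,3.2],0],[1,[6.6,0,4.1],0],[1,[7.2,0,4.7],0]])

```text
clock: 14.9
eef_pos: [566.2, 157.8, 120.4]
tcp_rot: [3.137, 0.004, 1.33]
contact_force: [-0.3, -0.4, 0.3]
opening: 0.001
```

```bash
python3 look.py c10
```

```text
14.9 binder [ -0.6  99.5 120.4] F [-0.25 -0.37  0.32] T [-0.05  0.04 -0.02]
```

View pics/c10.png

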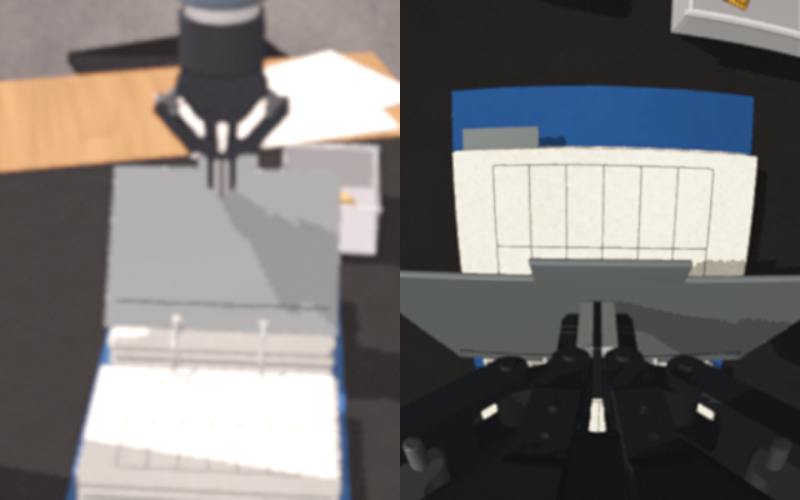

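drive_tool(moves=[[1,[0.85,0.05,1.05],0],[1,[1.6,0.05,2.1],0],[1,[2.2,0.05,3.2],0],[1,[2.75,0.05,4.4],0],[1,[3.15,0.05,5.5],0],[1,[3.5,0.05,6.5],0],[1,[3.6,0.05,7.0],0]])

```text
clock: 15.88
eef_pos: [575.0, 192.3, 49.3]
tcp_rot: [3.138, 0.005, 1.33]
contact_force: [-0.3, 0.7, 0.3]
opening: 0.001
```

```bash
python3 look.py c11
```

```text
15.875 binder [ -0.5 135.1  49.3] F [-0.3   0.73  0.27] T [-0.03  0.08  0.  ]
```

View pics/c11.png

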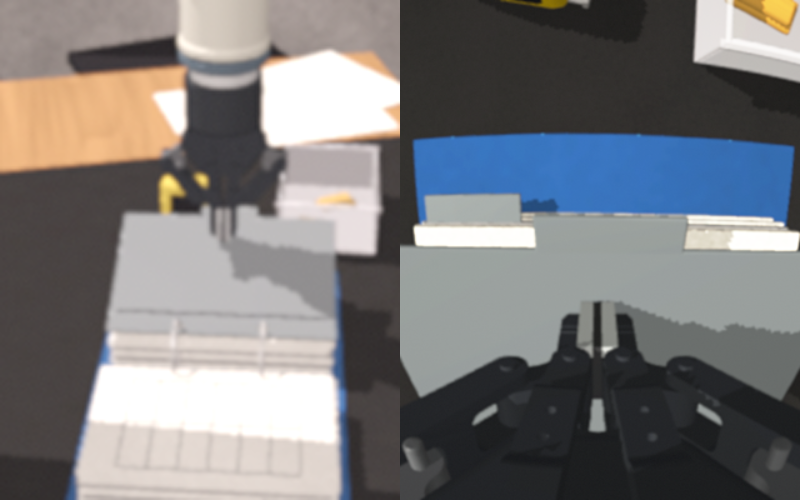

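drive_tool(moves=[[1,[0.1,0.05,0.7],0],[1,[0.2,0.05,1.4],0],[1,[0.3,0.05,2.1],0],[1,[0.3,0.05,2.7],0],[1,[0.3,0.05,3.1],0],[1,[0.3,0.05,3.3],0]])

```text
clock: 16.73
eef_pos: [576.0, 194.7, 16.2]
tcp_rot: [3.139, 0.005, 1.33]
contact_force: [-0.8, 0.2, 0.6]
opening: -0.002
```

```bash
python3 look.py c12
```

```text
16.725 binder [-1.000e-01  1.377e+02  1.620e+01] F [-0.78  0.23  0.62] T [ 0.01  0.02 -0.01]
```

View pics/c12.png

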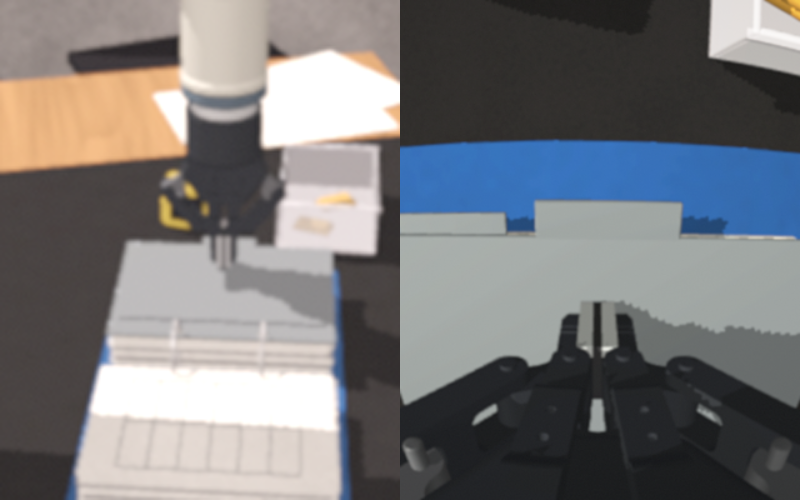

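drive_tool(moves=[[1,[0,0,0.25],0],[1,[0,0,0.5],0],[1,[0,0,0.65],0],[1,[0,0,0.7],0],[1,[0,0,0.7],0]])

```text
clock: 17.45
eef_pos: [576.1, 194.6, 9.3]
tcp_rot: [3.139, 0.005, 1.33]
contact_force: [-0.3, -0.2, -0.5]
opening: 0.001
```

```bash
python3 look.py c13
```

```text
17.45 binder [-1.000e-01  1.376e+02  9.300e+00] F [-0.35 -0.16 -0.54] T [ 0.05 -0.02  0.01]
```

View pics/c13.png

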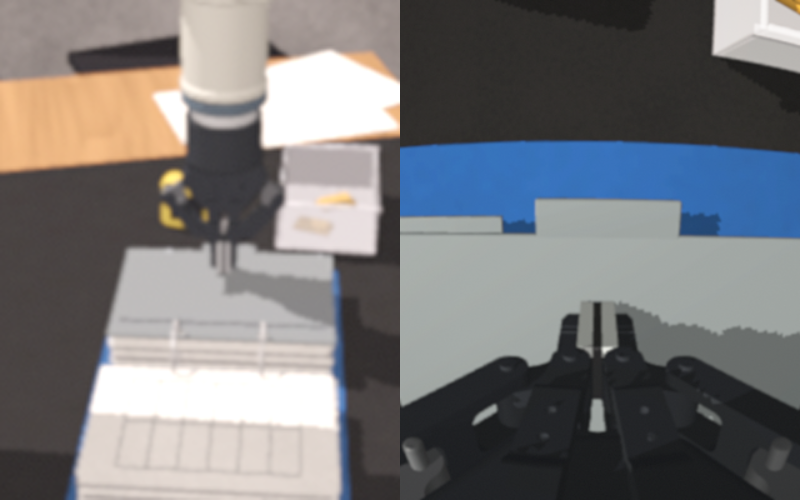

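drive_tool(moves=[[1,[0,0,0.1],0],[1,[0,0,0.2],0],[1,[0,0,0.2],0]])

```text
clock: 17.92
eef_pos: [576.2, 194.6, 8.9]
tcp_rot: [3.138, 0.005, 1.33]
contact_force: [-5.0, -1.3, 16.2]
opening: 0.001
```

drive_tool(moves=[[1,[0,0,0.1],0],[1,[0,0,0.15],0],[1,[0,0,0.15],0]])

```text
clock: 18.3
eef_pos: [576.2, 194.7, 8.8]
tcp_rot: [3.138, 0.005, 1.33]
contact_force: [-6.2, -1.7, 16.1]
opening: -0.001
```

Contact with the flat sheet came at z≈9 with 16 N, more than "lightly". I'll ease off.

drive_tool(moves=[[1,[0,0,0.0],0],[1,[0,0,0.01],0],[1,[0,0,0.01],0]])

```text
clock: 18.68
eef_pos: [576.4, 194.7, 9.0]
tcp_rot: [3.138, 0.005, 1.33]
contact_force: [-1.4, 0.2, 5.8]
opening: 0.003
```

```bash
python3 look.py c14
python3 - <<'E'
from rig import r
from h import *
s=r.sense();print(s["contact_force"],s["eef_pos"])
f=r.grab_frame("top"); cv2.imwrite("pics/top14.png",cv2.resize(f["color"][90:290,180:440],None,fx=3,fy=3)[:,:,::-1])
g=r.grab_frame("side"); cv2.imwrite("pics/side14.png",g["color"][:,:,::-1])
E
```

```text
18.675 binder [  0.3 137.8   9. ] F [-1.35  0.15  5.77] T [-0.11  0.22 -0.05]
[-0.94922778 -0.11308829  5.96541058] [576.44139049 194.71564232   9.04357352]
```

View pics/c14.png

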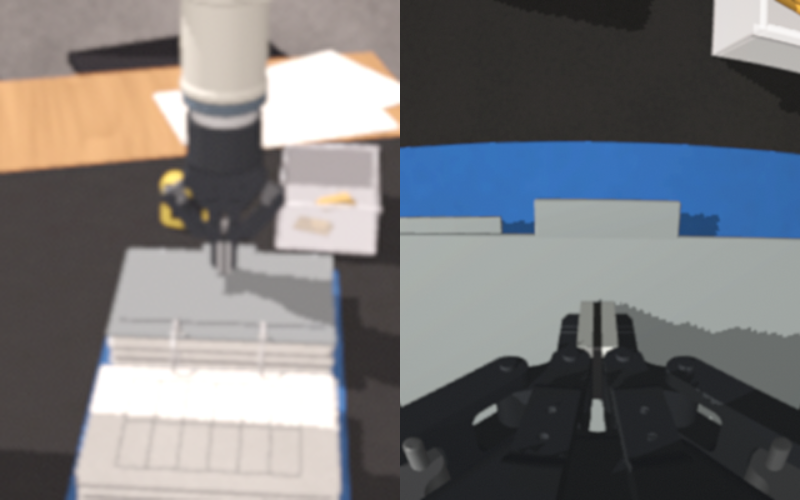

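View pics/top14.png

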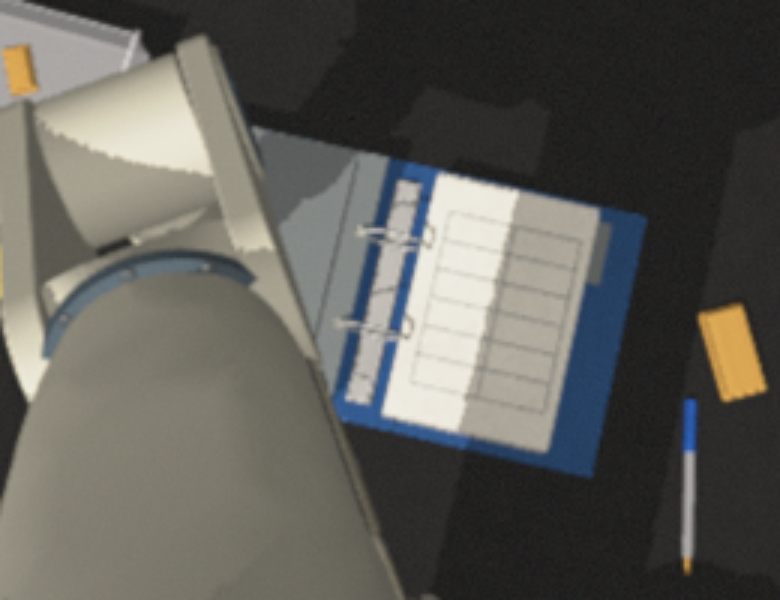

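The form on the right pages is fully uncovered, and the bar and pen have not moved. I'll ease the press slightly.

drive_tool(moves=[[1,[0,0,0.01],0],[1,[0,0,0.01],0],[1,[0,0,0.01],0]])

```text
clock: 19.25
eef_pos: [576.4, 194.7, 9.0]
tcp_rot: [3.138, 0.005, 1.33]
contact_force: [-1.7, -0.6, 5.8]
opening: -0.001
```

Run:
```python
from rig import r
from h import *
for i in range(3):
    s=r.sense();print(s["clock"],np.round(s["contact_force"],2),s["eef_pos"].round(2) if hasattr(s["eef_pos"],"round") else s["eef_pos"]); g=r.grab_frame("side")
p=np.load("b.npy")
def B(x,y,z):
    cc,sn=np.cos(p[2]),np.sin(p[2]); return [p[0]+cc*x-sn*y,p[1]+sn*x+cc*y,z]
im=cv2.resize(g["color"],None,fx=5,fy=5,interpolation=cv2.INTER_CUBIC)[:,:,::-1].copy()
for a,c in((0,(0,0,255)),(.05,(0,255,255)),(.12,(0,255,0))):
    P=lambda x,d:tuple(int(v) for v in proj(g,B(x,d*np.cos(a),43.5+d*np.sin(a)))*5+2)
    for q,w in(((-108,178),(108,178)),((-108,21),(-108,178)),((108,21),(108,178))): cv2.line(im,P(*q),P(*w),c,1)
cv2.imwrite("pics/flat.png",im[700:1250,1350:2100])
for t in("gold_bar","pen","tape_measure","tub"):
    l=r.spot_point(t,"side"); print(t,at_z(g,l[0]["at"],0).round() if l else None)
```

```text
19.25 [-1.71 -0.59  5.8 ] [576.41 194.73   9.  ]
19.3 [-1.46 -0.3   5.28] [576.44 194.7    9.04]
19.35 [-1.98 -0.61  6.13] [576.47 194.74   9.05]
gold_bar [ 484. -241.    0.]
pen [ 361. -200.    0.]
tape_measure [574. 394.   0.]
tub [737. 367.   0.]
```

View pics/flat.png

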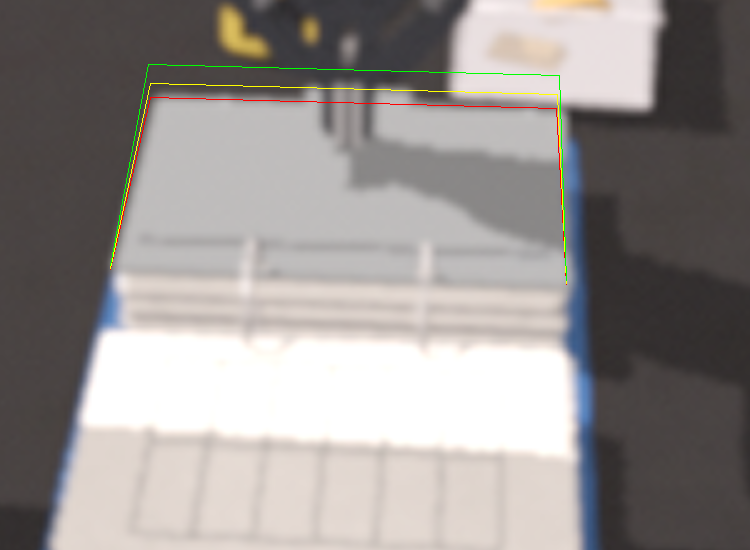

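Flat: the far edge lies on the 0 rad line (red). One more slight easing.

drive_tool(moves=[[1,[0,0,-0.02],0],[1,[0,0,-0.02],0],[1,[0,0,-0.02],0]])

```text
clock: 19.98
eef_pos: [576.4, 194.7, 9.1]
tcp_rot: [3.138, 0.005, 1.33]
contact_force: [-1.0, 0.3, 1.8]
opening: -0.003
```

drive_tool(moves=[[1,[0,0,-0.005],0],[1,[0,0,-0.005],0],[1,[0,0,-0.005],0],[1,[0,0,-0.005],0]])

```text
clock: 20.48
eef_pos: [576.4, 194.7, 9.1]
tcp_rot: [3.138, 0.005, 1.33]
contact_force: [-0.5, 0.2, 0.6]
opening: 0.001
```

Run:
```python
from rig import r
from h import *
for i in range(6):
    s=r.sense();print(s["clock"],np.round(s["contact_force"],2),np.round(s["eef_pos"],2)); g=r.grab_frame("side")
cv2.imwrite("pics/fin.png",cv2.resize(g["color"][130:270,260:420],None,fx=4,fy=4)[:,:,::-1])
```

```text
20.475 [-0.48  0.18  0.63] [576.41 194.71   9.13]
20.525 [-0.76  0.94  2.07] [576.43 194.71   9.13]
20.575 [-0.31 -0.06  1.38] [576.43 194.7    9.15]
20.625 [-0.36  0.14  1.48] [576.44 194.73   9.13]
20.675 [-1.25  0.75  1.18] [576.41 194.68   9.12]
20.725 [-0.07 -0.23  0.61] [576.44 194.7    9.14]
```

View pics/fin.png

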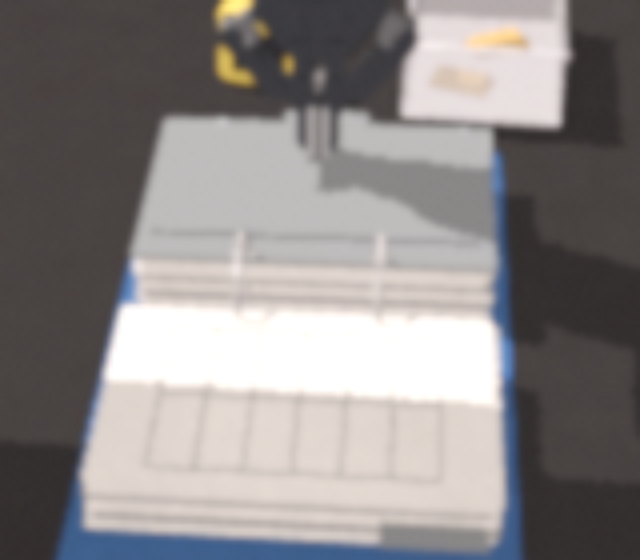

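drive_tool(moves=[[1,[0,0,0.01],0],[1,[0,0,0.01],0],[1,[0,0,0.01],0]])

```text
clock: 21.15
eef_pos: [576.4, 194.7, 9.1]
tcp_rot: [3.138, 0.005, 1.33]
contact_force: [-0.2, -0.5, 3.3]
opening: 0.0
```

Run:
```python
from rig import r
from h import *
for i in range(5):
    s=r.sense();print(s["clock"],np.round(s["contact_force"],2),np.round(s["eef_pos"],2)); g=r.grab_frame("side")
```

```text
21.15 [-0.15 -0.47  3.34] [576.44 194.74   9.09]
21.2 [-1.3   0.24  2.22] [576.42 194.71   9.08]
21.25 [-0.72 -0.61  3.32] [576.43 194.73   9.08]
21.3 [-1.21  0.69  3.11] [576.43 194.71   9.09]
21.35 [-0.7  -0.24  3.34] [576.43 194.71   9.08]
```

Steady at about 3 N, flat and held. Handing in.

Run:
```python
from rig import r
print(r.sign_off())
```

```text
the job is handed in; nothing more can be done
None
```

The divider is turned over the rings and lies on the left-hand pages. The shut fingertips hold it down with a steady 3 N or so. I handed the job in at about 21.4 s.

**Final checks:**
- In the side view the sheet's outer edge falls on the line I drew for fully flat, to within about a pixel.
- The top view shows the form on the right-hand pages fully uncovered.
- The bar and pen read within 3 mm of where they started. The networks put the tape measure and tub 5–10 mm from their first readings. The gripper partly hid them by then and never went near them, so I take that as detection error.

**What did not go to plan:**
- **Fingertip height:** the cameras showed the fingertips about 37 mm above the reported TCP. The final contact height agreed with that, so I planned heights with that offset.
- **First push:** my first push on the tab wedged it at about 26 N. I backed off and pushed again with a rising arc, and readings between moves stayed under about 1 N until the sheet was flat.
- **Pressing down:** the press onto the left pile reached about 17 N for under a second before I eased it to 3 N.

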